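# Fit a taper arbor to a drill chuck and tap it until it locks

## Robot

A 7-joint arm with a two-finger parallel gripper is mounted at the origin on the work surface. World frame = base frame: x ahead of the robot, y to its left, z up, the work surface at z = 0. Lengths are in m, angles in rad, forces in N, time in s.
With the tool pointing down it reaches from about 0.4 to 0.85 m from the base axis. Payload 6.9 kg.
Tool frame: the origin (TCP) lies midway between the tips of the shut fingers; the grasp point (between the pads) lies behind it (ctrl.pinch_z is the z of the grasp point in the tool frame, in m); z points along the fingers, y is the direction in which the jaws open and shut (so a half turn about z gives the same grasp; the last joint's range is limited). The gripper opens to 85 mm and grips with 20 to 120 N. Pads are 22 mm wide; open, the fingers measure 114 mm over their backs; the gripper's body (76 mm by 85 mm) begins 54 mm behind the grasp point. The pads swing forward as they close: fully open they stand 13 mm farther back than shut.
Start: joints at [-1.194, 0.507, -0.238, 1.5, 0.126, 1.149, -0.155], TCP at [0.168, 0.602, 0.231] pointing down, gripper open.
Joint ranges: [-3.08, 3.08], [-0.24, 2.05], [-1.43, 1.35], [0, 2.5], [-1.52, 4.66], [0.17, 1.96], [-2.89, 2.89]. Speed limits (rad/s): [2.39, 2.39, 3.14, 3.14, 3.14, 3.14, 3.14].

## Interface

Orientations are given as a unit quaternion [w, x, y, z].
In Python, from station import ctrl, get_state, vision, ticket, models gives the robot as it stands. Calls block until the motion is done:
- ctrl.movep(position, orientation): joint-space move of the TCP to a pose.
- ctrl.movel(position, frame=None, max_speed=0.15): straight line of the TCP; frame=None keeps the orientation; max_speed is the mean speed in m/s.
- ctrl.set_joints(angles): joint-space move.
- ctrl.ungrasp() and ctrl.close_gripper(force=None): open the fingers fully, or close them until they stop; force is the grip in N (None keeps the last).
- ctrl.pause(seconds).
- ctrl.ik(position, orientation): joint angles nearest the present ones, or None.
- get_state(): the state.
- vision.grab_frame(name): name is "side" or "top" or "wrist"; returns (picture, depth): 480x640x3 uint8, blue, green, red; 480x640 float32, m along the optical axis (not along the pixel's ray), 0 where there is no reading.
- vision.camera_info(name): a dict with "mtx" (3x3 intrinsics, pixels), "R" (3x3) and "t" (3): a world point X has camera coordinates R X + t; the wrist camera has in their place "hand_eye" (4x4, takes a point from camera to tool coordinates, whose origin is the TCP and whose axes are the flange's). Camera axes: x right, y down, z forward; pixel columns grow to the right and rows downward; lengths in m; the calibration is good to about 2 mm. A picture is of the moment at which its call begins: read the wrist's pose just before it. camera_info takes no time and is no camera call.
A pose or a line that the arm cannot do raises ctrl.Unreachable and nothing moves.
- ticket.close_job(): hands the job in, once; it reports no verdict.
Trained networks look in the newest picture that a camera, given by its name, has taken for a name from the list of things; names that differ only in an ending like _2 or _b are one class to them, and where a whole thing is asked for, a point or a joint stands for the part that bears it (a point fixed in the world has none). Each returns a list of dicts, best first, with "p" (0 to 1); they miss things now and then, are a little off and sometimes report something else, mostly with a low value. They report only what shows in the picture. A call takes as long as a camera call.
- models.recognise(camera, target): "point" ([column, row] in pixels, amid what is visible of it).
- models.masks_of(camera, target): "mask" (480x640 bool, what is visible of it) and "point" ([column, row] in pixels, amid what is visible of it).
The state is a dict: "time": time; "qpos": joint angles; "qd": joint speeds; "tau": joint torques, N m; "tcp_pos": TCP position; "eef_rot": TCP orientation; "contact_force": force on the tool from outside, world axes, zero at the start; "wrist_torque": the same for the moment, N m; "width": finger opening in m.
Only numpy, scipy, OpenCV 4.12 (cv2) and the standard library are available. Lean on these libraries where they do the work, as an engineer would, in place of code of your own. Each camera call takes 0.05 s, during which the arm holds its last target. There are 200 camera calls.

## Task

Fit the arbor to the drill chuck: take the steel arbor out of the tool rack, set its short taper into the socket in the back of the chuck that stands nose down in the wooden block, let go, then tap the arbor's end down with the brass bar in at least two separate blows until its collar is fully home on the chuck. Stand the bar back upright on its rubber pad, then lift the chuck out of the block by its arbor, which must now hold, and set it down nose down in the middle of the steel tray. Do not drop anything, and leave the other things where they are.

Things in the scene. Friction and masses are not known exactly. Their poses are not given: they have to be found in the camera images.
- arbor: Taper arbor, bright steel, 124 mm, 0.34 kg, loose, upright in one of the rack's three holes. From its lower end: short taper 36 mm long (20.6 mm across the rounded end, 22.4 at the collar), collar 32 mm across and 8 thick, slim shank 80 mm long tapering from 24 to 20 mm at its flat top. Origin: centre of the lower end; z to the top. In the rack the collar rests on the top of the rack.
- arbor_collar (a point): Centre of the underside of the arbor's collar, 36 mm above the arbor's origin; axes as the arbor's. The taper slips freely into the chuck until it binds with the collar about 8 mm off the chuck's back; its weight and a light push leave it some 3 to 7 mm off. From there rubbing resists it, growing with depth to 15 to 25 N.
- arbor_end (a point): Centre of the arbor's flat upper end, the face to tap, 124 mm above the arbor's origin; axes as the arbor's.
- chuck: Drill chuck, steel, 80 mm tall, 0.52 kg, loose, nose down in the wooden block: nose 41 mm across, knurled key ring 51 mm across from 21 to 42 mm up, then a body of 47 mm. Origin: centre of the nose's face (underside); z up to its back. The nose sits 15 mm deep in a 43 mm recess and lifts straight out.
- chuck_mouth (a point): Centre of the mouth of the taper socket in the chuck's back, 80 mm above the chuck's origin; axes as the chuck's, z out of the socket. The socket is 42 mm deep, 22 mm wide at the mouth and narrows by 1 in 20. With the arbor's collar driven down to the chuck's back the taper is locked and carries the chuck's weight.
- block: Hardwood block 110 x 110 x 30 mm, fixed, origin at the centre of its underside; the recess for the chuck is in the middle of its top.
- rack: Tool rack: dark wooden block 230 x 66 x 44 mm, fixed, three 25 mm holes in a row along its x at -75, 0, +75 mm. Origin: centre of its underside, x along its length. The other two holes hold a live centre (36 mm round body, conical point on top) and a mill holder (dark 40 mm cylinder, hollow on top), both lower than the arbor.
- bar: Brass tapping bar, 120 mm tall, about 0.6 kg, loose, upright on the rubber pad: striking head 32 mm across and 50 mm tall at the bottom, above it a grooved round grip 24 mm across. Origin: centre of its flat lower striking face, z up.
- pad: Black rubber pad 160 x 160 x 4 mm, fixed, where the bar stands (not the larger grey mat under a computer mouse). Origin at the centre of its underside.
- tray_in (a point): Middle of the floor of the drill's shallow steel tray, 160 x 160 mm outside, 3 mm walls 22 mm high, its floor 3 mm above the table. Fixed; axes along its walls, z up.

How it is judged:
On the way, in this order (a step that is already met when the one before it is completed fails the run):
1. the arbor's short taper is in the chuck's socket, in line with it, and let go (z of arbor_collar in the frame of chuck_mouth below 0.012 m and angle between the z axis of arbor and the z axis of chuck, either way round below 0.05 rad and x of arbor_collar in the frame of chuck_mouth between -0.004 and 0.004 m and y of arbor_collar in the frame of chuck_mouth between -0.004 and 0.004 m and contact force between the fingers and arbor below 0.1 N), for 0.2 s.
2. the bar strikes the arbor (contact force between bar and arbor above 6 N).
3. the bar is lifted clear of the arbor again (z of bar in the frame of arbor_end above 0.006 m).
4. the bar strikes the arbor a second time (contact force between bar and arbor above 6 N).
5. the arbor's collar is home on the chuck and the bar stands let go on its pad (z of arbor_collar in the frame of chuck_mouth below 0.002 m and angle between the z axis of arbor and the z axis of chuck, either way round below 0.05 rad and x of arbor_collar in the frame of chuck_mouth between -0.004 and 0.004 m and y of arbor_collar in the frame of chuck_mouth between -0.004 and 0.004 m and horizontal distance between bar and pad below 0.068 m and z of bar in the frame of pad below 0.01 m and angle between bar's own z axis and vertical below 0.08 rad and contact force between the fingers and bar below 0.1 N), for 0.2 s.
6. the chuck hangs from the arbor clear of the block, held by the arbor alone (z of chuck in the frame of block above 0.035 m and z of arbor_collar in the frame of chuck_mouth below 0.0025 m and contact force between the fingers and arbor above 1 N and contact force between the fingers and chuck below 0.1 N and contact force between chuck and block below 0.1 N), for 0.3 s.
At the end, for the whole second after the job is handed in: the chuck stands upright nose down and at rest on the tray's floor, its middle within 50 mm of the tray's middle, with the arbor in line in it and its collar within 2.5 mm of the chuck's back, and the bar stands upright and at rest on its pad, its middle within 68 mm of the pad's middle (horizontal distance between chuck and tray_in below 0.05 m and z of chuck in the frame of tray_in below 0.004 m and angle between chuck's own z axis and vertical below 0.06 rad and z of arbor_collar in the frame of chuck_mouth below 0.0025 m and angle between the z axis of arbor and the z axis of chuck, either way round below 0.05 rad and x of arbor_collar in the frame of chuck_mouth between -0.004 and 0.004 m and y of arbor_collar in the frame of chuck_mouth between -0.004 and 0.004 m and linear speed of each of chuck, bar below 0.02 m/s and horizontal distance between bar and pad below 0.068 m and z of bar in the frame of pad below 0.01 m and angle between bar's own z axis and vertical below 0.08 rad and contact force between the fingers and bar below 0.1 N); the robot touches nothing.
It fails at once if a bystander is pushed more than 30 mm: mug, tape dispenser, mouse, scissors, chuck key, or a tool in the rack (distance of any of mug, tape_dispenser, mouse, scissors, chuck_key, live_centre, mill_holder from where it was at the start of the episode above 0.03 m).
It fails at once if the arbor, the chuck or the bar is dropped (falls faster than 0.6 m/s out of the fingers) ((linear speed of arbor above 0.6 m/s and contact force between the fingers and arbor below 0.1 N and contact force between the fingers and bar below 0.1 N) or (linear speed of chuck above 0.6 m/s and contact force between the fingers and arbor below 0.1 N and contact force between the fingers and bar below 0.1 N) or (linear speed of bar above 0.6 m/s and contact force between the fingers and arbor below 0.1 N and contact force between the fingers and bar below 0.1 N)).
It fails at once if the chuck is tipped over (angle between chuck's own z axis and vertical above 0.35 rad).
It also fails if it takes over 72 s, if anything falls off the work surface, if the arm or the gripper's body presses on something with over 40 N, if the wrist force passes 120 N, or if a joint passes its speed limit or range.

## Working session

There is one attempt and no reset: what is moved stays moved. The work goes in short steps, each a Python script; the robot and the scene stay as the last script left them, time stands still between calls to the robot, and variables do not carry over. Pictures are saved under pics/ and viewed, about 8 in all and at most 12, crops included, and the job is handed in when it is done.

```bash
ls; mkdir -p pics; cat > h.py <<'E'
import numpy as np, cv2
from station import ctrl, get_state, vision, ticket, models
from scipy.spatial.transform import Rotation as Rn
def cam(name):
    """grab; returns picture, world points HxWx3 (nan where no depth), camera position"""
    s=get_state(); img,d=vision.grab_frame(name); c=vision.camera_info(name); K=np.array(c["mtx"])
    v,u=np.mgrid[:480,:640]; d=np.where(d>0,d,np.nan)
    P=np.stack([(u-K[0,2])/K[0,0]*d,(v-K[1,2])/K[1,1]*d,d],-1)
    if "R" in c: W=(P-np.array(c["t"]))@np.array(c["R"])
    else:
        H=np.array(c["hand_eye"]); q=s["eef_rot"]; R=Rn.from_quat([q[1],q[2],q[3],q[0]]).as_matrix()
        W=(P@H[:3,:3].T+H[:3,3])@R.T+np.array(s["tcp_pos"])
    return img,W
def quat(yaw):
    """tool down, jaw (tool y) along world direction yaw+90deg"""
    q=(Rn.from_euler('z',yaw)*Rn.from_euler('x',np.pi)).as_quat(); return [q[3],q[0],q[1],q[2]]
E
python3 - <<'E'
from h import *
s=get_state(); print(s["time"],s["eef_rot"],ctrl.pinch_z,vision.camera_info("wrist")["hand_eye"])
for n in ("top","side"):
    img,W=cam(n); cv2.imwrite(f"pics/{n}0.png",img)
    for t in ("arbor","chuck","block","rack","bar","pad","tray_in","live_centre","mill_holder","mug"):
        for r in models.masks_of(n,t)[:2]:
            w=W[r["mask"]]; w=w[~np.isnan(w[:,0])]
            if len(w): print(n,t,round(r["p"],2),np.round(r["point"]),r["mask"].sum(),np.median(w,0).round(3),"zmax",np.percentile(w[:,2],98).round(3))
            else: print(n,t,r["p"],r["point"])
print(get_state()["time"])
E
```

```text
pics
0.0 [-1.20172586e-04  1.35482193e-01  9.90779369e-01 -8.96460240e-04] -0.0187 [[-1.24154587e-04 -9.55607759e-01 -2.94641810e-01  7.46246883e-02]
 [ 9.99999988e-01 -1.46824858e-04  5.48204215e-05 -4.15520259e-04]
 [-9.56475622e-05 -2.94641800e-01  9.55607765e-01 -1.43002575e-01]
 [ 0.00000000e+00  0.00000000e+00  0.00000000e+00  1.00000000e+00]]
top arbor 0.66 [439. 248.] 228 [ 0.523 -0.261  0.096] zmax 0.138
top chuck 0.81 [296. 273.] 503 [0.473 0.046 0.093] zmax 0.1
top chuck 0.28 [293. 182.] 4847 [0.693 0.051 0.005] zmax 0.025
top block 0.64 [298. 288.] 1976 [0.469 0.043 0.031] zmax 0.037
top rack 0.82 [433. 254.] 2576 [ 0.519 -0.259  0.045] zmax 0.051
top rack 0.26 [294. 183.] 4840 [0.693 0.051 0.005] zmax 0.025
top bar 0.71 [194. 256.] 259 [0.516 0.256 0.086] zmax 0.127
top pad 0.6 [185. 245.] 4609 [0.546 0.293 0.005] zmax 0.011
top tray_in 0.62 [292. 182.] 4835 [0.693 0.051 0.005] zmax 0.025
top tray_in 0.55 [183. 242.] 4553 [0.547 0.294 0.005] zmax 0.01Traceback (most recent call last):
  File "<stdin>", line 6, in <module>
ValueError: it knows: arbor, arbor_collar, arbor_end, bar, block, chuck, chuck_mouth, pad, rack, tray_in
```

View pics/top0.png

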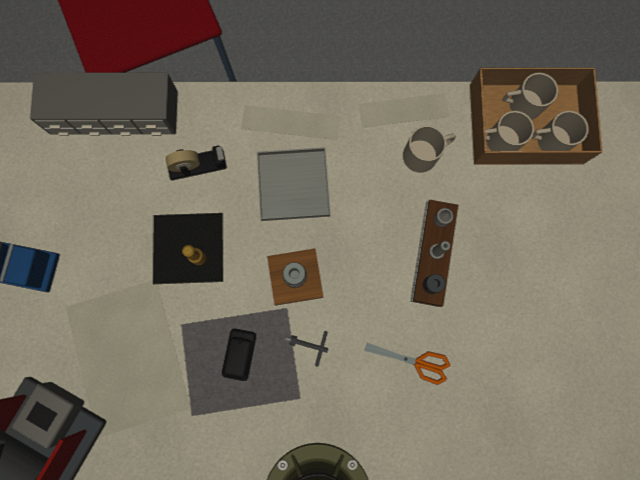

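```bash
python3 - <<'E'
from h import *
n="side"
img,W=cam(n); cv2.imwrite(f"pics/{n}0.png",img)
for t in ("arbor","chuck","bar","pad","tray_in"):
        for r in models.masks_of(n,t)[:2]:
            w=W[r["mask"]]; w=w[~np.isnan(w[:,0])]
            print(n,t,round(r["p"],2),np.round(r["point"]),r["mask"].sum(),np.median(w,0).round(3),"zmax",np.percentile(w[:,2],98).round(3))
n="top"; img,W=cam(n)
for t,z in (("arbor",.10),("bar",.1),("chuck",.085),("rack",.035),("pad",.0),("tray_in",-.01)):
    m=models.masks_of(n,t)[0]["mask"]; w=W[m]; w=w[w[:,2]>z]
    if t in("rack","pad","tray_in"):
        print(t,cv2.minAreaRect((w[:,:2]*1000).astype(np.float32)))
    else: print(t,len(w),w.min(0).round(3),w.max(0).round(3),np.median(w,0).round(3))
E
```

```text
side arbor 0.61 [383. 165.] 391 [ 0.524 -0.256  0.088] zmax 0.135
side chuck 0.98 [350. 278.] 934 [0.471 0.064 0.081] zmax 0.098
side bar 0.96 [278. 368.] 743 [0.513 0.277 0.072] zmax 0.127
side pad 0.81 [260. 398.] 7742 [0.542 0.307 0.006] zmax 0.009
side tray_in 0.95 [254. 264.] 5490 [0.693 0.054 0.006] zmax 0.025
arbor 105 [ 0.516 -0.275  0.101] [ 0.535 -0.256  0.137] [ 0.525 -0.264  0.131]
bar 124 [0.508 0.252 0.1  ] [0.529 0.275 0.13 ] [0.518 0.262 0.124]
chuck 315 [0.451 0.023 0.086] [0.499 0.067 0.103] [0.475 0.046 0.096]
rack ((526.5364379882812, -267.60760498046875), (68.55069732666016, 230.09005737304688), 79.0882797241211)
pad ((545.0435791015625, 291.169189453125), (162.73399353027344, 163.72061157226562), 2.0044538974761963)
tray_in ((522.96142578125, 268.9080505371094), (44.32489013671875, 32.4926643371582), 56.69889450073242)
```

View pics/side0.png

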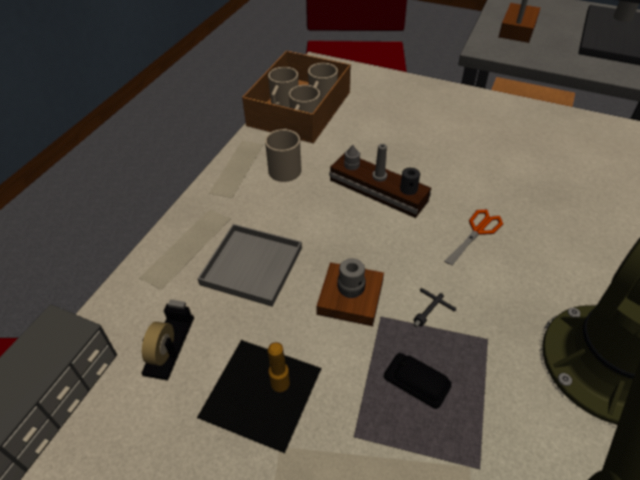

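The top view shows the arbor in the rack's middle hole at (445,245), the chuck in its block at (295,273), the bar on the black pad at (193,256), and the tray at (294,183). The side view agrees. Next I take close looks with the wrist camera at the same yaw over the chuck, bar and arbor, so that calibration biases cancel.

```bash
cat >> h.py <<'E'
YAW=np.deg2rad(169)
def disc(xy,z,r,tag,tol=.006):
    """centre of the flat horizontal disc seen by the wrist near xy at height z: centroid of its outer contour's ellipse"""
    img,W=cam("wrist"); cv2.imwrite(f"pics/{tag}.png",img)
    near=np.hypot(W[...,0]-xy[0],W[...,1]-xy[1])<r*2.2
    zs=W[...,2][near&(abs(W[...,2]-z)<.02)]
    m=(near&(abs(W[...,2]-z)<tol)).astype(np.uint8)
    c=max(cv2.findContours(m,cv2.RETR_EXTERNAL,cv2.CHAIN_APPROX_NONE)[0],key=cv2.contourArea)[:,0]
    p=W[c[:,1],c[:,0]]; fill=np.zeros_like(m); cv2.fillPoly(fill,[c],1)
    w=W[(fill>0)&(m>0)]
    e=cv2.fitEllipse((p[:,:2]*1e4).astype(np.float32))
    print(tag,"ellipse",np.round(np.array(e[0])/1e4,4),np.round(np.array(e[1])/1e4,4),"centroid",w.mean(0).round(4),"zmed",np.median(w[:,2]).round(4),"n",len(w),"pix",c.mean(0).round())
    return np.array(e[0])/1e4,img,W
E
python3 - <<'E'
from h import *
ctrl.movep([.518,.262,.225],quat(YAW)); disc([.518,.262],.124,.012,"wbar")
ctrl.movep([.475,.046,.196],quat(YAW)); disc([.475,.046],.095,.0235,"wchuck")
ctrl.movep([.525,-.265,.23],quat(YAW)); disc([.525,-.265],.132,.010,"warbor")
s=get_state();print(s["time"],s["qpos"],s["contact_force"],s["tcp_pos"])
a,b=cv2.imread("pics/wchuck.png"),cv2.imread("pics/warbor.png")
cv2.imwrite("pics/m1.png",cv2.resize(np.hstack([a,b]),(800,300)))
E
```

```text
wbar ellipse [0.5194 0.2672] [0.0233 0.0238] centroid [0.5184 0.2673 0.1231] zmed 0.1235 n 840 pix [323. 242.]
wchuck ellipse [0.4747 0.0481] [0.046  0.0461] centroid [0.4738 0.0483 0.095 ] zmed 0.0952 n 2595 pix [318. 238.]
warbor ellipse [ 0.5265 -0.2651] [0.0194 0.0197] centroid [ 0.5258 -0.2649  0.1319] zmed 0.1322 n 638 pix [315. 244.]
5.075 [ 0.46811246  0.44476919 -0.07066723  1.60607816  0.03278781  1.09237407
  1.77138695] [-0.05810412  0.08695503  0.16440011] [ 0.52577183 -0.26245856  0.22987226]
```

View pics/m1.png

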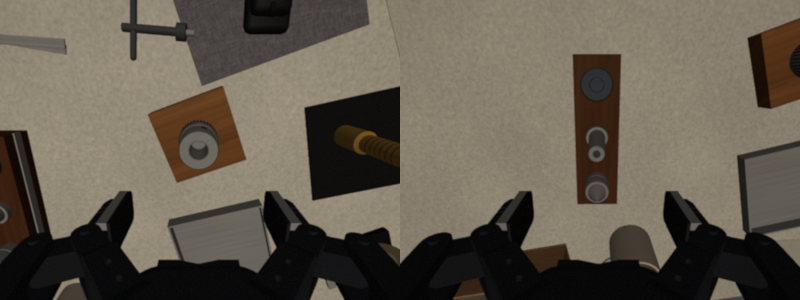

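The chuck mouth shows at pixel (398,300) of its half (unscaled) and the arbor's end at (315,244), centred under the gripper with a clear finger path on both sides. Next I grasp the arbor.

```bash
cat >> h.py <<'E'
def st(tag=""):
    s=get_state(); print(tag,"t",round(s["time"],2),"tcp",np.round(s["tcp_pos"],4),"F",np.round(s["contact_force"],1),"w",round(s["width"],4)); return s
def go(p,v=.15,n=1):
    """straight move, then trim the steady error n times"""
    p=np.array(p,float); cmd=p.copy(); ctrl.movel(list(cmd),max_speed=v)
    for _ in range(n):
        ctrl.pause(.15); cmd+=p-np.array(get_state()["tcp_pos"]); ctrl.movel(list(cmd),max_speed=.05)
    return cmd
E
python3 - <<'E'
from h import *
st("before")
go([.5265,-.2651,.15],.15,1); st("above")
go([.5265,-.2651,.087],.12,1); st("down")
ctrl.close_gripper(40); ctrl.pause(.2); st("closed")
go([.5265,-.2651,.21],.12,1); ctrl.pause(.2); st("up")
img,W=cam("wrist"); cv2.imwrite("pics/held.png",img)
c=vision.camera_info("side"); img,_=cam("side"); cv2.imwrite("pics/side1.png",img)
E
```

```text
before t 5.08 tcp [ 0.5258 -0.2625  0.2299] F [-0.1  0.1  0.2] w 0.0856
above t 6.16 tcp [ 0.5258 -0.265   0.1491] F [ 0.   0.6 -1.2] w 0.0853
down t 7.22 tcp [ 0.526  -0.2648  0.0863] F [ 0.3  0.5 -0.2] w 0.0857
closed t 8.04 tcp [ 0.526  -0.2648  0.0862] F [-1.   0.6  3.6] w 0.0203
up t 9.82 tcp [ 0.5268 -0.2653  0.2108] F [-0.9  0.  -2.6] w 0.0205
```

View pics/held.png

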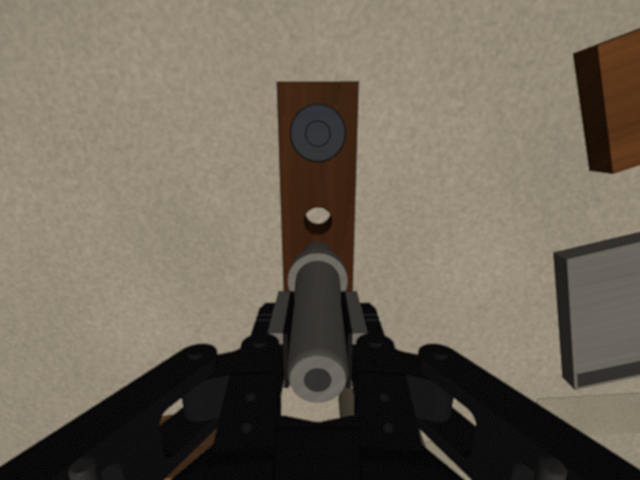

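```bash
python3 - <<'E'
from h import *
s=get_state(); img,W=cam("wrist"); q=s["eef_rot"]; R=Rn.from_quat([q[1],q[2],q[3],q[0]]).as_matrix()
T=(W-np.array(s["tcp_pos"]))@R
print("tool z axis",R[:,2].round(4))
sub=T[240:420,270:370].reshape(-1,3); sub=sub[~np.isnan(sub[:,0])]
for z in np.arange(-.05,.05,.005):
    w=sub[(abs(sub[:,2]-z)<.0025)&(np.hypot(sub[:,0],sub[:,1])<.02)]
    if len(w)>10:
        A=np.c_[2*w[:,:2],np.ones(len(w))]; c,*_=np.linalg.lstsq(A,(w[:,:2]**2).sum(1),rcond=None)
        print(round(z,3),len(w),"circ",c[:2].round(4),np.sqrt(c[2]+c[0]**2+c[1]**2).round(4),"x98",np.percentile(w[:,0],98).round(4),"y",w[:,1].min().round(4),w[:,1].max().round(4))
E
```

```text
tool z axis [ 0. -0. -1.]
-0.05 334 circ [0.0029 0.    ] 0.0156 x98 0.0124 y -0.0149 0.0155
-0.045 3183 circ [0.0025 0.0001] 0.0088 x98 0.0119 y -0.0156 0.0158
-0.04 1171 circ [ 0.0007 -0.0001] 0.012 x98 0.0118 y -0.0162 0.0162
-0.035 982 circ [ 0.0028 -0.0002] 0.0118 x98 0.0112 y -0.0168 0.0164
-0.03 717 circ [0.0126 0.0002] 0.0109 x98 0.0112 y -0.0168 0.0185
-0.025 663 circ [0.0124 0.0005] 0.0111 x98 0.0111 y -0.0182 0.0188
-0.02 628 circ [0.0117 0.    ] 0.011 x98 0.0112 y -0.019 0.0189
-0.015 558 circ [0.0115 0.0001] 0.011 x98 0.0112 y -0.0187 0.0189
-0.01 501 circ [0.011  0.0002] 0.0108 x98 0.0111 y -0.0189 0.0187
-0.005 374 circ [0.011 0.   ] 0.0095 x98 0.0109 y -0.0183 0.0184
-0.0 245 circ [-0.0011 -0.0003] 0.0112 x98 0.0104 y -0.0105 0.01
0.005 202 circ [-0.0009 -0.0003] 0.011 x98 0.0104 y -0.0106 0.0101
0.01 196 circ [-0.0011 -0.0003] 0.0113 x98 0.0104 y -0.011 0.0104
0.015 182 circ [-0.0011 -0.0002] 0.0114 x98 0.0107 y -0.0112 0.0107
0.02 176 circ [-0.0012 -0.0003] 0.0116 x98 0.0106 y -0.0116 0.011
0.025 166 circ [-0.0012 -0.0002] 0.0117 x98 0.0107 y -0.0119 0.0113
0.03 162 circ [-0.0011 -0.0004] 0.0119 x98 0.011 y -0.0149 0.0116
0.035 842 circ [-0.0007 -0.0002] 0.014 x98 0.0147 y -0.0162 0.0157
0.04 127 circ [-0.0013 -0.0002] 0.0159 x98 0.0149 y -0.0153 0.0153
```

The arbor is held straight. Cylinder fits along the shank give a constant offset of about (-1.1,-0.2) mm in the tool frame. Next I go over the chuck and insert it with a force guard.

```bash
cat >> h.py <<'E'
def down(xy,z0,z1,step,fmax,v=.04):
    """step down until the upward force grows by fmax; returns z reached"""
    f0=get_state()["contact_force"][2]; z=z0
    while z>z1+1e-6:
        z=max(z-step,z1); ctrl.movel([xy[0],xy[1],z],max_speed=v)
        s=get_state(); df=s["contact_force"]-np.array([0,0,f0])
        if df[2]>fmax: print("stop",round(z,4),df.round(1)); break
    return z
E
python3 - <<'E'
from h import *
xy=np.array([.4739,.0482])
ctrl.movep([*xy,.21],quat(YAW)); c=go([*xy,.178],.1,2); ctrl.pause(.2); st("above")
d=c[:2]-0
z=down(d,c[2],c[2]-.014,.003,6); st("A")
if z<c[2]-.013:
    z=down(d,z,c[2]-.029,.003,6); st("B")
E
```

```text
above t 12.65 tcp [0.4738 0.0482 0.1779] F [ 0.4  0.2 -2.9] w 0.0203
A t 13.9 tcp [0.4738 0.0482 0.1638] F [-0.8  0.8 -3.8] w 0.0205
B t 15.15 tcp [0.4738 0.0482 0.1487] F [ 0.8  0.9 -4. ] w 0.0202
```

```bash
python3 - <<'E'
from h import *
s=st(); xy=[.4739,.0482]
z=down(xy,s["tcp_pos"][2],.1415,.001,5,.03); ctrl.pause(.1); st("pushed")
ctrl.ungrasp(); ctrl.pause(.3); st("open")
s=get_state(); p=s["tcp_pos"]
ctrl.movel([p[0],p[1],.19],max_speed=.12)
go([.4745,.0485,.29],.15,0); disc([.4747,.0481],.19,.010,"seated",.005)
img,_=cam("wrist"); st()
E
```

```text
t 15.15 tcp [0.4738 0.0482 0.1487] F [ 0.8  0.9 -4. ] w 0.0202
stop 0.1417 [1.  0.7 5.2]
pushed t 17.0 tcp [0.474  0.0483 0.1418] F [0.1 1.8 1.5] w 0.0205
open t 17.95 tcp [0.4739 0.0482 0.1417] F [-0.2  0.2  0.3] w 0.0858
seated ellipse [0.4748 0.048 ] [0.0192 0.0195] centroid [0.4743 0.0481 0.1878] zmed 0.1879 n 590 pix [317. 242.]
 t 19.42 tcp [0.4739 0.0484 0.2887] F [-0.  -0.3 -0.8] w 0.0855
```

View pics/seated.png

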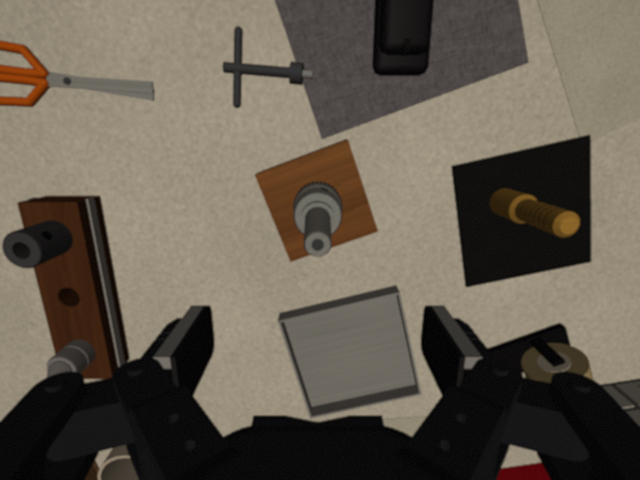

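The arbor stands upright in the chuck, its end at pixel (317,242), collar about 5 mm off and the gripper clear. Next I fetch the bar and tap.

```bash
python3 - <<'E'
from h import *
b=np.array([.5194,.2672]); a=np.array([.4748,.0480])
ctrl.movep([*b,.2],quat(YAW)); go([*b,.15],.15,1); c=go([*b,.086],.12,1); s=st("bar down")
g=np.array(s["tcp_pos"]); ctrl.close_gripper(100); ctrl.pause(.2); st("closed")
tgt=g[:2]+a-b; 
ctrl.movel([g[0],g[1],.30],max_speed=.15); st("lifted")
hit=g[2]-.004+.188
ctrl.movel([*tgt,.30],max_speed=.2); c=go([*tgt,hit+.012],.1,2); st("over"); print("hit",hit,"cmd",c)
np.save("bar.npy",[g[0],g[1],g[2],c[0],c[1],hit])
E
```

```text
bar down t 22.32 tcp [0.5189 0.2669 0.0854] F [ 0.3 -0.3 -0.3] w 0.0854
closed t 23.13 tcp [0.519  0.2672 0.0853] F [0.9 1.1 3.5] w 0.0224
lifted t 24.72 tcp [0.5185 0.2666 0.299 ] F [ 0.3  0.1 -6.1] w 0.0219
over t 27.12 tcp [0.4744 0.0477 0.2813] F [-0.3  0.5 -6. ] w 0.022
hit 0.26936368450368053 cmd [0.47430242 0.04767712 0.28127539]
```

```bash
python3 - <<'E'
from h import *
gx,gy,gz,x,y,hit=np.load("bar.npy")
ctrl.movel([x,y,hit+.003],max_speed=.08); ctrl.pause(.1)
z=down((x,y),hit+.003,hit-.006,.001,11,.03); st("blow1")
ctrl.movel([x,y,hit+.011],max_speed=.08); ctrl.pause(.2); st("clear")
ctrl.movel([x,y,z+.002],max_speed=.08)
z=down((x,y),z+.002,hit-.014,.001,45,.03); ctrl.pause(.1); st("blow2")
ctrl.movel([x,y,hit+.011],max_speed=.08); ctrl.pause(.2); st("clear")
E
```

```text
stop 0.2664 [-0.6 -0.2 11.1]
blow1 t 28.98 tcp [0.4748 0.0477 0.267 ] F [-0.6 -0.2  5. ] w 0.022
clear t 29.5 tcp [0.4739 0.0476 0.2797] F [ 0.9  0.5 -6.4] w 0.0219
stop 0.2584 [-3.4 -1.3 45.7]
blow2 t 32.4 tcp [0.478  0.0482 0.2642] F [-4.1 -0.9 38.7] w 0.0218
clear t 33.02 tcp [0.4739 0.0476 0.2795] F [ 0.8 -0.9 -5.9] w 0.022
```

Two blows are done. The second took 45 N with the travel ending where the collar should be home, so next I stand the bar back and check with the camera.

```bash
python3 - <<'E'
from h import *
gx,gy,gz,x,y,hit=np.load("bar.npy")
ctrl.movel([x,y,.31],max_speed=.2); ctrl.movel([gx,gy,.31],max_speed=.25)
ctrl.movel([gx,gy,.13],max_speed=.2); c=go([gx,gy,gz+.01],.1,1); st("low")
down(c[:2],c[2],c[2]-.013,.0015,4,.04); ctrl.pause(.1); st("stood")
ctrl.ungrasp(); ctrl.pause(.2); p=get_state()["tcp_pos"]
ctrl.movel([p[0],p[1],.225],max_speed=.15); disc([.5194,.2672],.124,.012,"wbar2")
ctrl.movep([.4745,.0485,.29],quat(YAW)); disc([.4748,.0480],.184,.010,"home",.005); st()
E
```

```text
low t 36.32 tcp [0.5184 0.2664 0.0947] F [-0.4 -0.  -5.1] w 0.0217
stop 0.084 [-2.2 -1.3 12.2]
stood t 38.17 tcp [0.5186 0.2666 0.0853] F [-2.1 -0.5  6.2] w 0.0217
wbar2 ellipse [0.5192 0.2667] [0.0234 0.0237] centroid [0.5182 0.2669 0.1231] zmed 0.1235 n 848 pix [319. 242.]
home ellipse [0.4754 0.0482] [0.0191 0.0199] centroid [0.4749 0.0483 0.1832] zmed 0.1835 n 580 pix [316. 240.]
 t 41.12 tcp [0.4747 0.0503 0.2895] F [ 0.2  0.2 -0.8] w 0.0851
```

View pics/home.png

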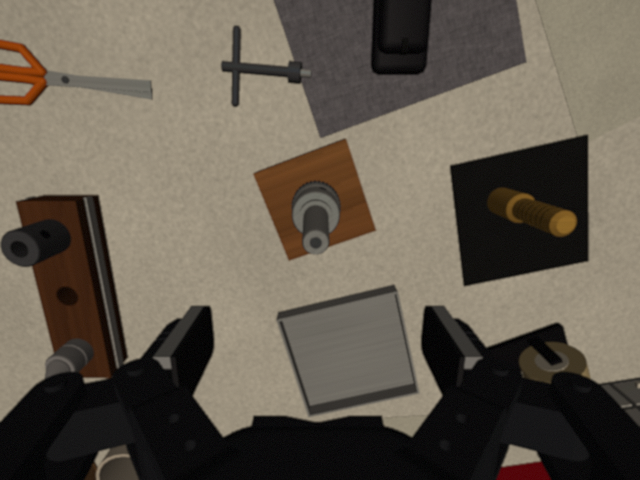

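The bar stands on the pad at (540,212), and the arbor end is at z = 0.1835, so the collar is within about 0.5 mm of home. Next I lift the chuck by its arbor.

```bash
python3 - <<'E'
from h import *
a=[.4751,.0481]
go([*a,.20],.15,1); go([*a,.133],.12,1); g=np.array(st("at")["tcp_pos"])
ctrl.close_gripper(90); ctrl.pause(.2); st("closed")
ctrl.movel([g[0],g[1],g[2]+.07],max_speed=.1); ctrl.pause(.5); st("hang")
t=[.693,.052]
ctrl.movel([*t,g[2]+.07],max_speed=.15); ctrl.movel([*t,g[2]+.005],max_speed=.1)
c=go([*t,g[2]-.006],.08,1); st("low")
down(c[:2],c[2],c[2]-.009,.001,4,.03); ctrl.pause(.1); st("down")
ctrl.ungrasp(); ctrl.pause(.3); p=get_state()["tcp_pos"]
ctrl.movel([p[0],p[1],.30],max_speed=.15); st("clear")
disc(t,.171,.010,"tray",.005)
img,W=cam("side"); cv2.imwrite("pics/side2.png",img); st()
E
```

```text
at t 43.37 tcp [0.4746 0.048  0.1325] F [0.  0.1 0.4] w 0.0854
closed t 44.18 tcp [0.4747 0.0482 0.1325] F [-0.1  0.4  4.6] w 0.0196
hang t 45.53 tcp [0.4746 0.048  0.2024] F [ 0.7 -0.6 -8.5] w 0.0192
low t 48.62 tcp [0.6928 0.052  0.1262] F [-0.7  0.  -8.1] w 0.0193
stop 0.1201 [-0.9  0.3  4.3]
down t 50.23 tcp [0.693  0.052  0.1207] F [-0.8 -0.3 -2.1] w 0.0192
clear t 52.52 tcp [0.6923 0.0519 0.2989] F [-0.4 -0.4 -1.1] w 0.0853
tray ellipse [0.6936 0.0521] [0.0193 0.0198] centroid [0.6931 0.0522 0.171 ] zmed 0.1713 n 511 pix [318. 233.]
 t 52.62 tcp [0.6924 0.0519 0.2989] F [-0.3 -0.2 -0. ] w 0.0855
```

View pics/side2.png

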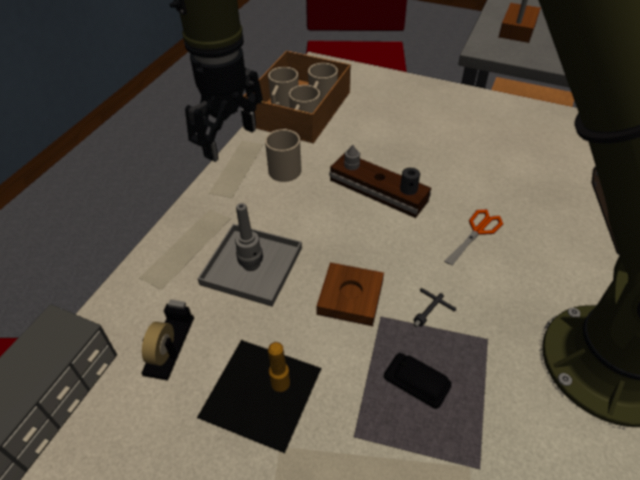

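The chuck with its arbor stands upright in the tray (250,245), the bar is upright on its pad (278,368), the other things have not moved and the gripper is clear. Handing in.

```bash
python3 -c "
from h import *
ticket.close_job(); print(get_state()['time'])"
```

```text
the job is handed in; nothing more can be done
the job is handed in; nothing more can be done
```

The job is done and handed in, at about 53 s of the 72 s allowed. No verdict is reported, so the results below are my own checks.

- **Fit and taps:** I moved the arbor from the rack's middle hole into the chuck and let go with its collar about 5 mm off. Two separate blows followed, of about 11 N and 45 N. During the second, the bar drifted about 3.5 mm sideways.
- **Bar:** it stands upright and let go on its pad, within about 1 mm of where it started.
- **Chuck:** the arbor held when I lifted the chuck by it (the wrist force was 8.5 N, about the pair's weight). It is nose down in the tray, within about 2 mm of the measured middle.

**Last checks:** the arbor's end was at z = 0.1835 after tapping, against 0.183 for fully home. In the tray it read 0.1713 against 0.171. So the collar is within about 0.5 mm of home by depth, inside the 2.5 mm limit, and the calibration itself is good to about 2 mm. The final side picture shows the bystanders unmoved. No check failed or disagreed.

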